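# Check the sander's emergency stop

## Task

Before the sander is used, check its emergency stop: press the big three-lobed mushroom head in until it latches, let go so that it stays down by itself, then push one of its lobes round clockwise (seen from above) with the fingertips, without gripping the head, until the latch lets go and the head springs back up, and come away from it. Leave the start button unpressed and the things lying on the bench where they are.

Things in the scene. Friction and masses are not known exactly. Their poses are not given: they have to be found in the camera images.
- stop_box: emergency stop station: grey cast box 84 x 84 mm, 66 mm high, screwed to the bench, standing anywhere turned up to 45 degrees. Origin under its centre at bench height, z up. A flat legend disc of 62 mm and a black collar (31 mm wide, 8 mm high) lie on its top round the mushroom; a conduit leaves its +x side low down and enters the bench 64 mm from the centre
- stop_crown (a point): centre of the top of the mushroom head, on its upright axis, 112 mm above the bench when up; moves and turns with the head. The head: round hub 46 mm across with a domed crown, and three equal lobes (grip wings) at 0, 120 and 240 degrees from this point's x axis, 10 to 26 mm below this point; white chevrons on them point clockwise
- stop_lobe (a point): middle of the lobe that lies along the head's x axis: 26 mm from the axis, 18 mm below the crown. Each lobe is 18 mm wide, 16 mm high, with upright flanks, and ends 34 to 35 mm from the axis. When up, lobe undersides are 20 mm above the box top, 13 mm when latched. Between two lobes is a free notch, open from above, down to the box top
- stop_lead: the leading (clockwise-facing) 9 mm wide half of each of the three lobes, origin on the head's axis at box-top height when up. To turn the head push on the other, trailing side of one lobe; a finger that bears on a leading side while the head is being turned is gripping it
- stop_press (a joint): how far the mushroom head is pressed in, m: 0 up, 0.0095 bottom stop. Spring: 4 N to start, 8 to 9 N to bottom it. Pressed beyond 0.0075 it latches, and then rests at 0.007 when let go
- stop_twist (a joint): how far the head is turned clockwise seen from above, rad: 0 at rest, stop at 0.95. A spring turns it back (0.1 N m at 0.6 rad). When the head is latched, turning it past about 0.62 rad frees the latch and the head springs up by itself; let go, it turns back to 0
- start_box: start station beside it: grey cast box 74 x 108 mm, 60 mm high, fixed, with a flush button in a steel collar and a clear pilot lamp. Origin under its centre at bench height; button 25 mm to -y, lamp 25 mm to +y of its centre, nothing on it higher than 76 mm
- start_button (a joint): start button of the start station, pressed depth in m: 0 up, 0.006 fully in. Must not be pressed
- sander_table (a point): middle of the top of the disc table of a fixed benchtop belt and disc sander (400 x 340 mm, 235 mm high) that fills the left of the bench; the table, 200 x 95 mm, 118 mm above the bench, is its part nearest the stations, all else lies to +y of it
- sanding_block: loose cork sanding block with wooden grip, 66 x 105 mm, 40 mm high, lying; origin under its centre
- glue_bottle: loose glue bottle, 54 mm across, 125 mm high, standing; origin under its centre
- offcut: loose wooden offcut, 42 x 150 mm, 30 mm high, lying; origin under its centre
- ear_defenders: loose ear defenders, two cups 72 mm across and 204 mm apart over their backs (along y), the headband reaching 115 mm to +x; 72 mm high; origin on the bench between the cups
There are look-alikes about, which are no part of the job. What is meant by the glue_bottle is not green or red, and is the smaller of those in its own colour.

How it is judged:
By the outcome, as a careful person would: the job done as asked, in the order asked, and still so for the second after the job is handed in, with the robot touching nothing.
It also fails if it takes over 45 s, if anything falls off the work surface, if the arm or the gripper's body presses on something with over 40 N, if the wrist force passes 120 N, or if a joint passes its speed limit or range.

## Robot

A 6-joint arm with a two-finger parallel gripper is mounted at the origin on the work surface. World frame = base frame: x ahead of the robot, y to its left, z up, the work surface at z = 0. Lengths are in m, angles in rad, forces in N, time in s.
With the tool pointing down it reaches from about 0.3 to 0.85 m from the base axis. Payload 5.4 kg.
Tool frame: the origin (TCP) lies between the finger pads; the fingertips stand 19 mm ahead of it and the grasp point (between the pads) is the TCP; z points along the fingers, y is the direction in which the jaws open and shut (so a half turn about z gives the same grasp; the last joint's range is limited). The gripper opens to 85 mm and grips with 20 to 120 N. Pads are 22 mm wide; open, the fingers measure 114 mm over their backs; the gripper's body (76 mm by 85 mm) begins 54 mm behind the grasp point. The pads swing forward as they close: fully open they stand 13 mm farther back than shut.
Start: joints at [-1.451, 0.158, 1.597, -0, 1.386, -0.21], TCP at [0.186, -0.544, 0.25] pointing down, gripper open.
Joint ranges: [-2.91, 2.91], [-0.94, 2.29], [0.18, 2.7], [-1.29, 4.43], [0.17, 2.64], [-3, 3]. Speed limits (rad/s): [2.57, 2.57, 3.14, 3.14, 3.14, 3.14].

## Interface

Orientations are given as a unit quaternion [w, x, y, z].
In Python, from workcell import arm gives the robot as it stands.
- The arm moves only by the shell command python3 -m crank 'ROWS' [OPENING]. ROWS is JSON, a list of rows, each a list of 2 entries, a list of its own where there are three numbers: the shift along the world's x, y, z in mm, then the turn about the world's z in degrees. In form: [[[tx, ty, tz], roll], ...]. A call has exactly 5 rows; each row shifts and turns the commanded pose from where the row before left it; what a row does not reach is not made up. A row lasts 1/12 s, in which the tool goes at most 41.7 mm and 7.16 degrees, less where a joint would pass 70% of its speed; a pose out of reach is approached as far as the arm can. A call is refused whole if a number of a shift passes 41.7 or a number of a turn 7.16, either way. A call with a gripper value outside its range is refused whole. OPENING is the closure in counts, from 0 (fully open) to 255 (shut), set as the call begins (- or left out, the last holds). The fingers move at their own pace and stop on an object; the grip force is fixed at half the most. Time passes only in rows, so rows that do not move let the fingers close, or fill a call up. It gives the time, the measured TCP pose, the force and the opening at its end, in the units of the state.
- arm.get_state(): the state, without advancing time (a new reading comes with each control period).
- arm.grab_frame(name): name is "scene" or "top"; returns the picture (480x640x3 uint8, red, green, blue); there is no depth.
- arm.camera_model(name): a dict with "vfov" (degrees; the focal length in pixels is half the picture's height over the tangent of half this angle, whatever the lens; pixels are square), "cx", "cy" (the principal point, pixels), "world_from_camera" (4x4, takes a point from camera to world coordinates). Camera axes: x right, y down, z forward; pixel columns grow to the right and rows downward; lengths in m; the calibration is good to about 2 mm. A picture is of the moment at which its call begins. camera_model takes no time and is no camera call.
- arm.close_job(): hands the job in, once; it reports no verdict.
Trained networks look in the newest picture that a camera, given by its name, has taken for a name from the list of things; names that differ only in an ending like _2 or _b are one class to them, and where a whole thing is asked for, a point or a joint stands for the part that bears it (a point fixed in the world has none). Each returns a list of dicts, best first, with "confidence" (0 to 1); they miss things now and then, are a little off and sometimes report something else, mostly with a low value. They report only what shows in the picture. A call takes as long as a camera call. They do not tell look-alikes from the thing itself.
- arm.silhouettes(camera, name): "mask" (480x640 bool, what is visible of it) and "rect" ([left, top, right, bottom] as shares, 0 to 1, of the picture: columns of its width, rows of its height, round what is visible of it).
- arm.place_of(camera, name): "position" ([column, row] as shares, 0 to 1, of the picture: columns of its width, rows of its height: a listed point, or the origin of a listed thing).
The state is a dict: "t": time; "joints": joint angles; "dq": joint speeds; "tau": joint torques, N m; "tcp_pos": TCP position; "eef_rot": TCP orientation; "wrist_force": force on the tool from outside, world axes, zero at the start; "wrist_torque": the same for the moment, N m; "gripper_width": finger opening in m.
Only numpy, scipy, OpenCV 4.12 (cv2) and the standard library are available. Lean on these libraries where they do the work, as an engineer would, in place of code of your own. Each camera call takes 0.05 s, during which the arm holds its last target. There are 200 camera calls.

## Working session

There is one attempt and no reset: what is moved stays moved. The work goes in short steps, Python scripts to look and compute and a shell command to move; the robot and the scene stay as the last step left them, time stands still between calls to the robot, and variables do not carry over. Pictures are saved under pics/ and viewed, on a budget of 10 in all, crops included, one or two more only if the job needs it, and the job is handed in when it is done.

```bash
mkdir -p pics; cat > h.py <<'E'
import numpy as np, cv2
from workcell import arm
def ray(cam,col,row):
    m=arm.camera_model(cam); f=240/np.tan(np.radians(m["vfov"])/2)
    T=np.array(m["world_from_camera"]); d=T[:3,:3]@np.array([(col-m["cx"])/f,(row-m["cy"])/f,1.])
    return T[:3,3],d
def at(cam,col,row,z):
    o,d=ray(cam,col,row); return o+d*(z-o[2])/d[2]
def proj(cam,p):
    m=arm.camera_model(cam); f=240/np.tan(np.radians(m["vfov"])/2)
    T=np.array(m["world_from_camera"]); c=T[:3,:3].T@(np.array(p)-T[:3,3])
    return f*c[0]/c[2]+m["cx"],f*c[1]/c[2]+m["cy"]
def save(img,n): cv2.imwrite("pics/"+n+".png",img[:,:,::-1])
E
python3 - <<'E'
from h import *
ims=[]
for c in("scene","top"):
    im=arm.grab_frame(c); save(im,c+"0"); print(c,arm.camera_model(c))
    for n,z in(("stop_crown",.112),("stop_lobe",.094),("stop_box",0),("start_box",0),("start_button",.066)):
        for r in arm.place_of(c,n)[:4]:
            u,v=r["position"][0]*640,r["position"][1]*480
            print(c,n,round(r["confidence"],2),round(u),round(v),at(c,u,v,z).round(4))
print(arm.get_state())
E
```

```text
scene {'vfov': 44.155453834664414, 'cx': 320.51747705340466, 'cy': 245.3889421625895, 'world_from_camera': array([[ 0.75488215,  0.44719105, -0.4797636 ,  1.22838129],
       [ 0.65583653, -0.50844033,  0.55800258, -0.79392568],
       [ 0.0056026 , -0.73587268, -0.67709675,  0.95105675],
       [ 0.        ,  0.        ,  0.        ,  1.        ]])}
scene stop_crown 0.68 324 189 [0.5121 0.0484 0.112 ]
scene stop_lobe 0.71 330 204 [0.5445 0.0358 0.094 ]
scene stop_box 0.88 323 227 [0.5145 0.046  0.    ]
scene stop_box 0.2 389 286 [ 0.7543 -0.0106  0.    ]
scene start_box 0.71 276 286 [ 0.5666 -0.1754 -0.    ]Traceback (most recent call last):
  File "<stdin>", line 6, in <module>
ValueError: it knows: ear_defenders, glue_bottle, offcut, sander_table, sanding_block, start_box, stop_box, stop_crown, stop_lead, stop_lobe
```

View pics/scene0.png

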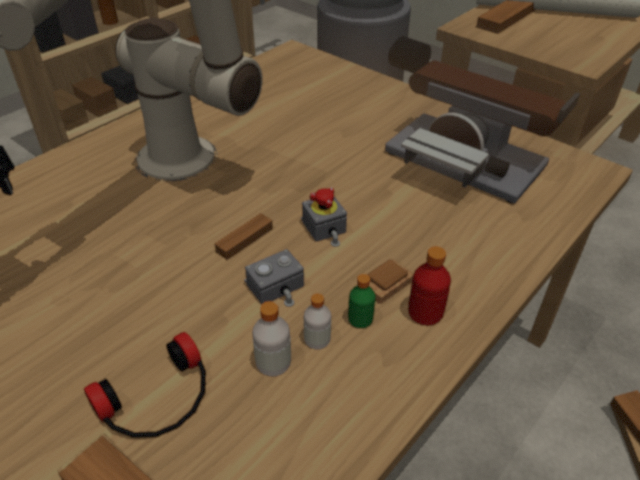

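The scene picture shows one red mushroom on a yellow legend disc at about (323,200). The start station is at (275,275), the bottles at (270,340), (317,322), (361,303) and (430,287), and the sander at upper right. The only look-alikes for the red head are the red bottle and the ear cups at (185,350) and (103,398).

```bash
python3 - <<'E'
from h import *
c="top"
im=arm.grab_frame(c); print(arm.camera_model(c))
for n,z in(("stop_crown",.112),("stop_lobe",.094),("stop_box",0),("start_box",0)):
    for r in arm.place_of(c,n)[:4]:
        u,v=r["position"][0]*640,r["position"][1]*480
        print(c,n,round(r["confidence"],2),round(u,1),round(v,1),at(c,u,v,z).round(4))
u,v=map(int,proj(c,[.512,.048,.112]));print(u,v)
cr=cv2.resize(im[max(0,v-50):v+50,max(0,u-50):u+50],(480,480),interpolation=cv2.INTER_CUBIC)
out=np.zeros((480,480+320,3),np.uint8); out[:,:480]=cr; out[:240,480:]=cv2.resize(im,(320,240))
save(out,"top0")
s=arm.get_state(); print(s["t"],s["tcp_pos"],s["eef_rot"],s["gripper_width"])
E
```

```text
{'vfov': 57.41529091410945, 'cx': 322.6624982799702, 'cy': 241.42731970238472, 'world_from_camera': array([[ 2.27541012e-02, -9.84522865e-01,  1.73772778e-01,
         4.66155954e-01],
       [-9.99735107e-01, -2.30090374e-02,  5.47556053e-04,
        -8.40087279e-02],
       [ 3.45926289e-03, -1.73739206e-01, -9.84785622e-01,
         1.07535206e+00],
       [ 0.00000000e+00,  0.00000000e+00,  0.00000000e+00,
         1.00000000e+00]])}
top stop_crown 0.87 262.3 292.6 [0.5195 0.0459 0.112 ]
top stop_lobe 0.82 267.6 286.2 [0.535  0.0372 0.094 ]
top stop_box 0.74 271.9 296.2 [0.5175 0.0372 0.    ]
top start_box 0.72 360.1 276.9 [ 0.5695 -0.1775  0.    ]
top start_box 0.55 269.6 297.7 [0.5138 0.0425 0.    ]
261 296
0.5 [ 0.18620184 -0.54397146  0.2502461 ] [-6.61346571e-05  9.86436756e-01  1.64141774e-01  1.84227489e-05] 0.08535858965018926
```

View pics/top0.png

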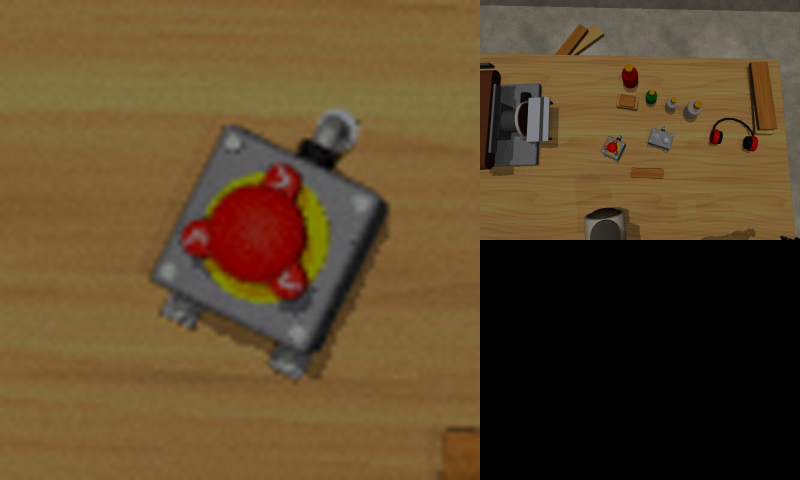

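The crop confirms the three-lobed red head on its yellow disc, with the hub near crop (258,233). The lobes, marked with chevrons, are at (281,180), (196,238) and (290,282). Next I'll compute the axis and the lobe angles.

```bash
python3 - <<'E'
from h import *
from scipy.optimize import least_squares
L=[(211+(u+.5)/4.8-.5,246+(v+.5)/4.8-.5) for u,v in((281,180),(290,282),(196,238))]
P=np.array([at("top",*l,.102) for l in L]);c=P[:,:2].mean(0)
print("centre",c,[(np.degrees(np.arctan2(*(p[:2]-c)[::-1])).round(1),np.hypot(*(p[:2]-c)).round(4)) for p in P])
# silhouette fit: head model in both cameras
def model(cx,cy,th):
    pts=[]
    for a in np.radians(np.arange(0,360,5)):
        for z in(.086,.102): pts.append((.023*np.cos(a),.023*np.sin(a),z))
    pts.append((0,0,.112)); pts+= [(.013*np.cos(a),.013*np.sin(a),.1095) for a in np.radians(np.arange(0,360,20))]
    hub=np.array(pts); out=[hub+[cx,cy,0]]
    for k in range(3):
        a=th+k*2.0944; R=np.array([[np.cos(a),-np.sin(a),0],[np.sin(a),np.cos(a),0],[0,0,1]])
        out.append(np.array([(x,y,z) for x,y in((.01,-.009),(.01,.009),(.031,.009),(.0345,.005),(.0345,-.005),(.031,-.009)) for z in(.086,.102)])@R.T+[cx,cy,0])
    return out
S=8
def rend(cam,p,box):
    u0,v0,w,h=box; m=np.zeros((h*S,w*S),np.uint8)
    for part in model(*p):
        q=np.array([proj(cam,x) for x in part]); q=((q-[u0,v0]+.5)*S).astype(np.int32)
        cv2.fillConvexPoly(m,cv2.convexHull(q),255)
    return cv2.resize(m,(w,h),interpolation=cv2.INTER_AREA)/255.
obs={}
for cam in("top","scene"):
    im=arm.grab_frame(cam).astype(float); u,v=map(int,proj(cam,[.516,.046,.1])); b=(u-25,v-25,50,50)
    cr=im[v-25:v+25,u-25:u+25]; obs[cam]=(b,((cr[...,0]>50)&(cr[...,0]>2.2*cr[...,1])).astype(float)); 
from scipy.optimize import minimize
for cams in(("top",),("scene",),("top","scene")):
    f=lambda x:sum(np.abs(rend(k,(x[0]/1e3,x[1]/1e3,x[2]/20),obs[k][0])-obs[k][1]).sum() for k in cams)
    th0=np.arctan2(*(P[0,:2]-c)[::-1])
    best=min((minimize(f,[516,46,20*(th0+d)],method="Nelder-Mead",options=dict(initial_simplex=[[516,46,20*(th0+d)],[520,46,20*(th0+d)],[516,50,20*(th0+d)],[516,46,20*(th0+d)+4]])) for d in(-.15,.15)),key=lambda r:r.fun)
    print(cams,best.x[:2].round(1),np.degrees(best.x[2]/20).round(1),best.fun.round(1),[obs[k][1].sum() for k in cams])
s=arm.get_state();print(s["t"],s["wrist_force"])
E
```

```text
centre [0.51664803 0.04359385] [(np.float64(-23.2), np.float64(0.0268)), (np.float64(-142.5), np.float64(0.0275)), (np.float64(95.9), np.float64(0.0275))]Traceback (most recent call last):
  File "<stdin>", line 32, in <module>
  File "<stdin>", line 32, in <genexpr>
    res = _minimize_neldermead(fun, x0, args, callback, bounds=bounds,
                               **options)
    fxr = func(xr)
    fx = function(np.copy(x), *(wrapper_args + args))
  File "<stdin>", line 30, in <lambda>
  File "<stdin>", line 30, in <genexpr>
  File "<stdin>", line 21, in rend
  File "h.py", line 10, in proj
    m=arm.camera_model(cam); f=240/np.tan(np.radians(m["vfov"])/2)
ValueError: time passes only in moves, steps and waits
```

Axis estimate is (517, 45) mm, with lobes at about -23°, 97° and -143°. The plan is to shut the fingers and press the crown. Then I'll use the shut fingertips as a peg on the counter-clockwise (trailing) side of the -23° lobe, with tool y along that lobe, which means tool yaw +48°.

```bash
python3 -m crank '[[[20,35.6,0],5],[[20,35.6,0],5],[[20,35.6,0],5],[[20,35.6,0],5],[[20,35.6,0],5]]' 255; python3 -m crank '[[[20,35.6,0],5],[[20,35.6,0],5],[[20,35.6,0],5],[[20,35.6,0],5],[[20,35.6,0],3]]'; python3 -m crank '[[[20,35.6,0],0],[[20,35.6,0],0],[[20,35.6,0],0],[[0,0,0],0],[[0,0,0],0]]'
python3 - <<'E'
from h import *
im=arm.grab_frame("top"); 
for n,z in(("stop_crown",.112),("stop_lobe",.094)):
  for r in arm.place_of("top",n)[:2]:
    u,v=r["position"][0]*640,r["position"][1]*480; print(n,round(r["confidence"],2),at("top",u,v,z).round(4))
u,v=map(int,proj("top",[.517,.045,.11])); save(cv2.resize(im[v-50:v+50,u-50:u+50],(480,480),interpolation=cv2.INTER_CUBIC),"top1")
s=arm.get_state();print(s["t"],s["wrist_force"],s["joints"],s["tcp_pos"],s["gripper_width"])
E
```

```text
t: 1.02
tcp_pos: [0.2867, -0.3643, 0.2503]
eef_rot: [0.0, 0.927, 0.375, 0.0]
wrist_force: [1.7, -0.9, 0.2]
gripper_width: 0.0254
t: 1.43
tcp_pos: [0.3868, -0.1862, 0.2506]
eef_rot: [0.001, 0.833, 0.553, 0.0]
wrist_force: [1.0, -1.3, 0.8]
gripper_width: 0.0
t: 1.85
tcp_pos: [0.4467, -0.0793, 0.2504]
eef_rot: [0.0, 0.833, 0.553, -0.0]
wrist_force: [0.1, -0.6, -1.4]
gripper_width: 0.0003
stop_crown 0.84 [0.5239 0.0439 0.112 ]
stop_lobe 0.8 [0.5378 0.0297 0.094 ]
2.0 [ 0.22120678  0.28992871 -0.59195126] [-4.49517511e-01 -1.67784551e-01  1.92201250e+00 -4.34704911e-04
  1.38733279e+00 -4.48561162e-02] [ 0.44587753 -0.08212898  0.25029934] 9.841850967008587e-05
```

View pics/top1.png

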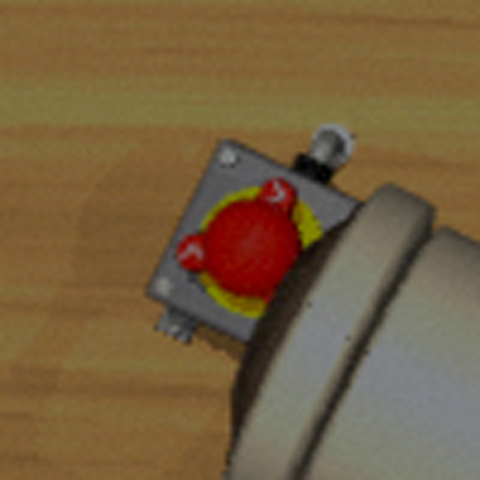

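The crop shows the head unchanged at about (250,248), half-hidden by the arm. Next I'll move over the crown and start down.

```bash
python3 -m crank '[[[18,31.5,0],0],[[18,31.5,0],0],[[18,31.5,0],0],[[18,31.5,0],0],[[0,0,-35],0]]'; python3 -m crank '[[[0,0,-35],0],[[0,0,-30],0],[[0,0,-8],0],[[0,0,0],0],[[0,0,0],0]]'
python3 - <<'E'
from h import *
im=arm.grab_frame("scene")
u,v=map(int,proj("scene",[.517,.045,.13])); save(cv2.resize(im[v-45:v+45,u-45:u+45],(540,540),interpolation=cv2.INTER_CUBIC),"sc1")
s=arm.get_state();print(s["t"],s["wrist_force"],s["tcp_pos"])
E
```

```text
t: 2.42
tcp_pos: [0.5247, 0.0468, 0.2222]
eef_rot: [0.004, 0.834, 0.552, 0.007]
wrist_force: [1.3, -0.9, 1.8]
gripper_width: 0.0001
t: 2.83
tcp_pos: [0.5188, 0.0436, 0.1434]
eef_rot: [0.0, 0.835, 0.55, 0.0]
wrist_force: [0.5, -0.5, 0.1]
gripper_width: 0.0001
2.8833 [ 0.05762523 -0.13262286  0.65324079] [0.51968822 0.04366701 0.14451816]
```

View pics/sc1.png

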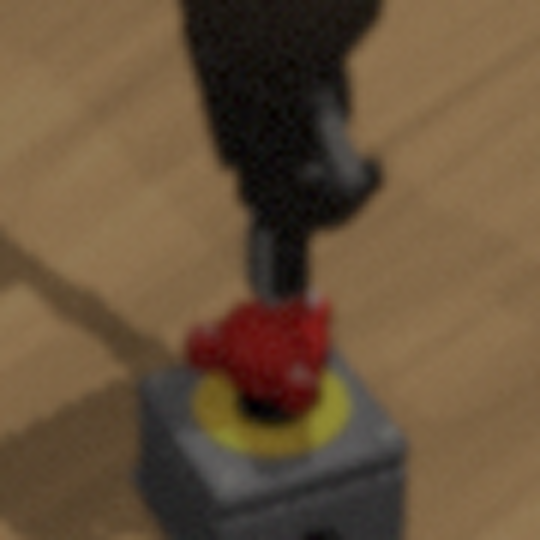

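The fingertips stand centred over the crown at about (275,300). Pressing now, in steps.

```bash
python3 -m crank '[[[0,1,-8],0],[[0,0,-5],0],[[0,0,-4],0],[[0,0,-2],0],[[0,0,0],0]]'; python3 -m crank '[[[0,0,-1],0],[[0,0,0],0],[[0,0,0],0],[[0,0,0],0],[[0,0,0],0]]'
```

```text
t: 3.3
tcp_pos: [0.5196, 0.0455, 0.1245]
eef_rot: [0.001, 0.834, 0.551, 0.001]
wrist_force: [2.1, -0.4, 4.3]
gripper_width: -0.0002
t: 3.72
tcp_pos: [0.5196, 0.0455, 0.1238]
eef_rot: [0.001, 0.834, 0.551, 0.001]
wrist_force: [-0.4, -1.3, 6.3]
gripper_width: 0.0001
```

```bash
python3 -m crank '[[[0,0,-1],0],[[0,0,0],0],[[0,0,0],0],[[0,0,0],0],[[0,0,0],0]]';python3 -m crank '[[[0,0,-1],0],[[0,0,0],0],[[0,0,0],0],[[0,0,0],0],[[0,0,0],0]]';  python3 -m crank '[[[0,0,-0.7],0],[[0,0,0],0],[[0,0,0],0],[[0,0,0],0],[[0,0,0],0]]'
```

```text
t: 4.13
tcp_pos: [0.5196, 0.0455, 0.1229]
eef_rot: [0.001, 0.834, 0.551, 0.001]
wrist_force: [0.6, -0.4, 7.0]
gripper_width: 0.0
t: 4.55
tcp_pos: [0.5197, 0.0455, 0.122]
eef_rot: [0.001, 0.834, 0.551, 0.001]
wrist_force: [0.3, -0.3, 6.2]
gripper_width: -0.0002
t: 4.97
tcp_pos: [0.5197, 0.0455, 0.1214]
eef_rot: [0.001, 0.834, 0.551, 0.001]
wrist_force: [-0.2, -0.8, 7.5]
gripper_width: 0.0
```

```bash
python3 -m crank '[[[0,0,-0.7],0],[[0,0,0],0],[[0,0,0],0],[[0,0,0],0],[[0,0,0],0]]';python3 -m crank '[[[0,0,-0.7],0],[[0,0,0],0],[[0,0,0],0],[[0,0,0],0],[[0,0,0],0]]'
```

```text
t: 5.38
tcp_pos: [0.5198, 0.0455, 0.1212]
eef_rot: [0.001, 0.834, 0.551, 0.001]
wrist_force: [-1.5, -0.9, 11.2]
gripper_width: -0.0
t: 5.8
tcp_pos: [0.52, 0.0454, 0.1211]
eef_rot: [0.002, 0.834, 0.551, 0.001]
wrist_force: [-2.8, -1.0, 14.4]
gripper_width: 0.0001
```

Bottomed at 14 N, so the head should be latched. I'll lift off, go beside the lobe and check.

```bash
python3 -m crank '[[[0,0,10],0],[[0,0,28],0],[[22,4,0],0],[[22,4,0],0],[[0,0,0],0]]'
python3 - <<'E'
from h import *
s=arm.get_state();print(s["t"],s["wrist_force"],s["tcp_pos"])
im=arm.grab_frame("scene"); it=arm.grab_frame("top")
for c in("scene","top"):
  for n,z in(("stop_crown",.105),("stop_lobe",.087)):
    for r in arm.place_of(c,n)[:2]:
      u,v=r["position"][0]*640,r["position"][1]*480; print(c,n,round(r["confidence"],2),round(u,1),round(v,1),at(c,u,v,z).round(4))
print("up/down crown",proj("scene",[.518,.045,.112]),proj("scene",[.518,.045,.105]))
o=[]
for i,c in((im,"scene"),(it,"top")):
  u,v=map(int,proj(c,[.53,.045,.1])); o.append(cv2.resize(i[v-30:v+30,u-30:u+30],(400,400),interpolation=cv2.INTER_CUBIC))
save(np.hstack(o),"b2")
E
```

```text
t: 6.22
tcp_pos: [0.5651, 0.054, 0.1572]
eef_rot: [0.001, 0.834, 0.551, 0.002]
wrist_force: [0.3, 0.6, -0.1]
gripper_width: 0.0002
6.2167 [ 0.32907364  0.56654472 -0.11120342] [0.56509995 0.05401157 0.15719901]
scene stop_crown 0.72 321.2 192.4 [0.51   0.0427 0.105 ]
scene stop_crown 0.66 244.0 239.6 [ 0.4944 -0.1908  0.105 ]
scene stop_lobe 0.83 327.7 206.7 [0.5416 0.0293 0.087 ]
top stop_crown 0.91 262.9 292.6 [0.5199 0.0455 0.105 ]
top stop_lobe 0.85 269.8 283.1 [0.5425 0.0333 0.087 ]
up/down crown (np.float64(324.4891249949038), np.float64(190.91252487731367)) (np.float64(324.4587081106494), np.float64(193.30516874479548))
```

View pics/b2.png

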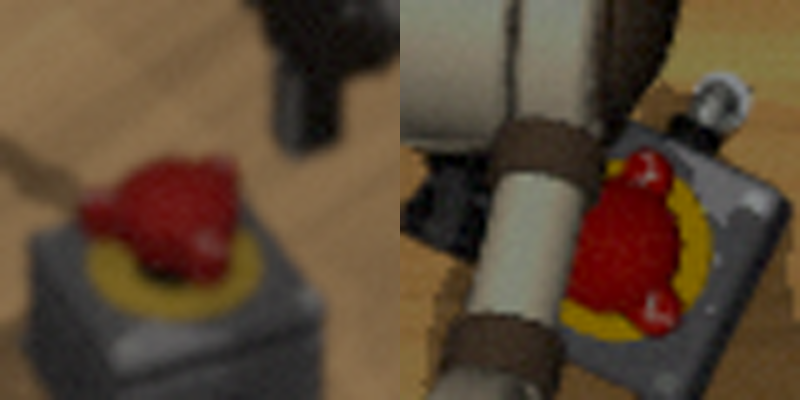

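The head dropped about 3.4 px in the scene view (crown row 189 to 192.4) and stays down by itself, so it is latched and unturned. The fingertips are clear at left-picture (305,130). Going down next to the trailing flank.

```bash
python3 -m crank '[[[0,0,-30],0],[[0,0,-16],0],[[0,0,-15],0],[[0,0,0],0],[[0,0,0],0]]'
python3 - <<'E'
import numpy as np
c=np.array([518.5,45]);p=np.array([565,54.]) # rotate peg (rigidly with head) clockwise about the axis, after closing gap of 7 mm along -n
t=np.radians(-23.3);n=np.array([-np.sin(t),np.cos(t)])
q=p-7*n; print("close",(q-p).round(1))
for k in range(1,12):
    a=np.radians(-4.5*k);R=np.array([[np.cos(a),-np.sin(a)],[np.sin(a),np.cos(a)]]);m=c+R@(p-7*n-c);print(k,(m-q).round(1),m.round(1));q=m
E
```

```text
t: 6.93
tcp_pos: [0.5611, 0.0538, 0.0946]
eef_rot: [-0.001, 0.834, 0.551, -0.001]
wrist_force: [0.1, -0.3, 0.3]
gripper_width: 0.0
close [-2.8 -6.4]
1 [ 0.1 -3.4] [562.3  44.1]
2 [-0.2 -3.4] [562.1  40.7]
3 [-0.5 -3.4] [561.6  37.3]
4 [-0.7 -3.4] [560.9  33.9]
5 [-1.  -3.3] [559.9  30.6]
6 [-1.3 -3.2] [558.6  27.4]
7 [-1.5 -3.1] [557.1  24.3]
8 [-1.7 -3. ] [555.4  21.4]
9 [-2.  -2.8] [553.4  18.6]
10 [-2.2 -2.7] [551.2  15.9]
11 [-2.4 -2.5] [548.9  13.4]
```

```bash
python3 -m crank '[[[3,-1,0],0],[[-1,-2.2,0],0],[[-1,-2.2,0],0],[[0,0,0],0],[[0,0,0],0]]'; python3 -m crank '[[[-0.5,-1.2,0],0],[[-0.4,-0.9,0],0],[[0,0,0],0],[[0,0,0],0],[[0,0,0],0]]'
```

```text
t: 7.35
tcp_pos: [0.5635, 0.0482, 0.0958]
eef_rot: [0.0, 0.834, 0.551, 0.0]
wrist_force: [0.4, 0.0, -0.4]
gripper_width: -0.0002
t: 7.77
tcp_pos: [0.5623, 0.0463, 0.0952]
eef_rot: [-0.0, 0.834, 0.551, -0.0]
wrist_force: [0.8, 0.3, 1.4]
gripper_width: 0.0001
```

```bash
python3 -m crank '[[[0,-3.4,0],-4.5],[[-0.2,-3.4,0],-4.5],[[-0.5,-3.4,0],-4.5],[[-0.7,-3.4,0],-4.5],[[0,0,0],0]]'; python3 -m crank '[[[-1,-3.3,0],-4.5],[[-1.3,-3.2,0],-4.5],[[-1.5,-3.1,0],-4.5],[[0,0,0],0],[[0,0,0],0]]'
python3 - <<'E'
from h import *
im=arm.grab_frame("scene"); it=arm.grab_frame("top")
for c in("scene","top"):
  for n,z in(("stop_crown",.105),("stop_lobe",.087)):
    for r in arm.place_of(c,n)[:2]:
      u,v=r["position"][0]*640,r["position"][1]*480; print(c,n,round(r["confidence"],2),round(u,1),round(v,1),at(c,u,v,z).round(4))
o=[]
for i,c in((im,"scene"),(it,"top")):
  u,v=map(int,proj(c,[.53,.045,.1])); o.append(cv2.resize(i[v-30:v+30,u-30:u+30],(400,400),interpolation=cv2.INTER_CUBIC))
save(np.hstack(o),"b3"); print(arm.get_state()["wrist_force"])
E
```

```text
t: 8.18
tcp_pos: [0.5609, 0.0326, 0.0951]
eef_rot: [-0.0, 0.911, 0.413, 0.0]
wrist_force: [0.3, 0.3, -0.1]
gripper_width: 0.0001
t: 8.6
tcp_pos: [0.5573, 0.0233, 0.0953]
eef_rot: [0.0, 0.952, 0.306, 0.0]
wrist_force: [0.6, 1.6, -0.0]
gripper_width: 0.0002
scene stop_crown 0.56 322.9 190.7 [0.5087 0.0501 0.105 ]
scene stop_lobe 0.63 324.0 203.8 [0.5281 0.0317 0.087 ]
top stop_crown 0.66 264.5 293.0 [0.5191 0.0419 0.105 ]
top stop_lobe 0.46 272.8 287.4 [0.533  0.0261 0.087 ]
[ 1.16359613  1.40845371 -0.7030895 ]
```

View pics/b3.png

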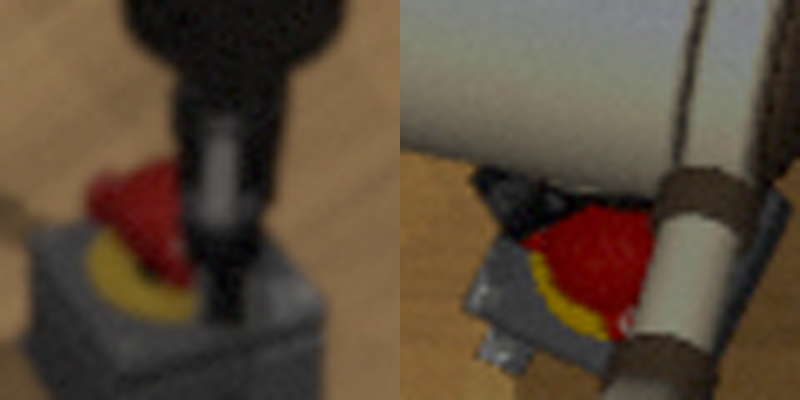

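The head has begun to turn: its lobes have moved clockwise and the crown is still low. I'll continue the arc.

```bash
python3 -m crank '[[[-1.7,-3,0],-4.5],[[-2,-2.8,0],-4.5],[[-2.2,-2.7,0],-4.5],[[0,0,0],0],[[0,0,0],0]]'
python3 - <<'E'
from h import *
im=arm.grab_frame("scene"); it=arm.grab_frame("top")
for c in("scene","top"):
  for n,z in(("stop_crown",.105),):
    for r in arm.place_of(c,n)[:1]:
      u,v=r["position"][0]*640,r["position"][1]*480; print(c,n,round(r["confidence"],2),round(u,1),round(v,1))
o=[]
for i,c in((im,"scene"),(it,"top")):
  u,v=map(int,proj(c,[.53,.045,.1])); o.append(cv2.resize(i[v-30:v+30,u-30:u+30],(400,400),interpolation=cv2.INTER_CUBIC))
save(np.hstack(o),"b4"); print(arm.get_state()["wrist_force"])
E
```

```text
t: 9.32
tcp_pos: [0.5518, 0.0145, 0.0956]
eef_rot: [0.0, 0.982, 0.191, 0.001]
wrist_force: [3.2, 1.3, 0.0]
gripper_width: 0.0
scene stop_crown 0.43 322.3 189.1
top stop_crown 0.84 261.5 294.4
[2.54042516 0.83305622 0.33109077]
```

View pics/b4.png

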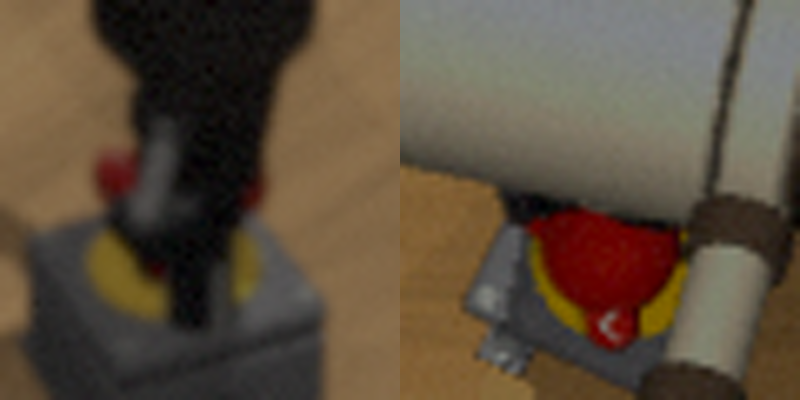

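The rear lobe has come round to (612,325), a turn of roughly 31–40°, so it is near release. Two or three more rows should do it.

```bash
python3 -m crank '[[[-2.4,-2.5,0],-4.5],[[-2.5,-2.3,0],-4.5],[[0,0,0],0],[[0,0,0],0],[[0,0,0],0]]'
python3 - <<'E'
from h import *
im=arm.grab_frame("scene"); it=arm.grab_frame("top")
o=[]
for i,c in((im,"scene"),(it,"top")):
  u,v=map(int,proj(c,[.53,.045,.1])); o.append(cv2.resize(i[v-30:v+30,u-30:u+30],(400,400),interpolation=cv2.INTER_CUBIC))
save(np.hstack(o),"b5"); print(arm.get_state()["wrist_force"])
E
```

```text
t: 9.93
tcp_pos: [0.547, 0.0096, 0.0956]
eef_rot: [0.0, 0.994, 0.113, 0.001]
wrist_force: [4.9, 0.1, 1.5]
gripper_width: 0.0001
[ 4.71230682 -0.72530493  1.42448432]
```

View pics/b5.png

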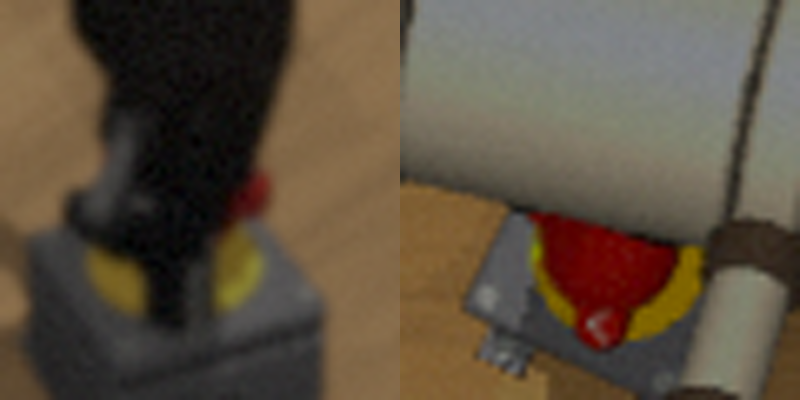

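The rear lobe is now at (600,330), a turn of roughly 43°, which is past the release angle. I'll slide out radially, rise and check.

```bash
python3 -m crank '[[[3,-12,0],0],[[5,-20,0],0],[[0,-5,25],0],[[0,0,35],0],[[0,0,40],0]]'; python3 -m crank '[[[-10,-36,10],0],[[-10,-36,0],0],[[-10,-36,0],0],[[0,0,0],0],[[0,0,0],0]]'
python3 - <<'E'
from h import *
im=arm.grab_frame("scene"); it=arm.grab_frame("top")
for c in("scene","top"):
  for n,z in(("stop_crown",.112),("stop_lobe",.094)):
    for r in arm.place_of(c,n)[:1]:
      u,v=r["position"][0]*640,r["position"][1]*480; print(c,n,round(r["confidence"],2),round(u,1),round(v,1),at(c,u,v,z).round(4))
o=[]
for i,c in((im,"scene"),(it,"top")):
  u,v=map(int,proj(c,[.53,.045,.1])); o.append(cv2.resize(i[v-30:v+30,u-30:u+30],(400,400),interpolation=cv2.INTER_CUBIC))
save(np.hstack(o),"b6"); s=arm.get_state();print(s["t"],s["wrist_force"],s["tcp_pos"])
E
```

```text
t: 10.45
tcp_pos: [0.551, -0.0275, 0.1929]
eef_rot: [-0.002, 0.994, 0.112, -0.005]
wrist_force: [1.4, -0.6, 0.1]
gripper_width: 0.0002
t: 10.87
tcp_pos: [0.5226, -0.1365, 0.2041]
eef_rot: [-0.001, 0.994, 0.111, -0.002]
wrist_force: [0.7, 0.2, -1.7]
gripper_width: -0.0
scene stop_crown 0.74 319.3 189.2 [0.5047 0.0419 0.112 ]
scene stop_lobe 0.6 330.2 204.8 [0.547  0.0317 0.094 ]
top stop_crown 0.98 263.8 293.7 [0.5172 0.0425 0.112 ]
top stop_lobe 0.71 269.2 284.3 [0.5393 0.0338 0.094 ]
11.1667 [-0.23924433  0.2875127   0.53447746] [ 0.52426601 -0.13405849  0.20482238]
```

View pics/b6.png

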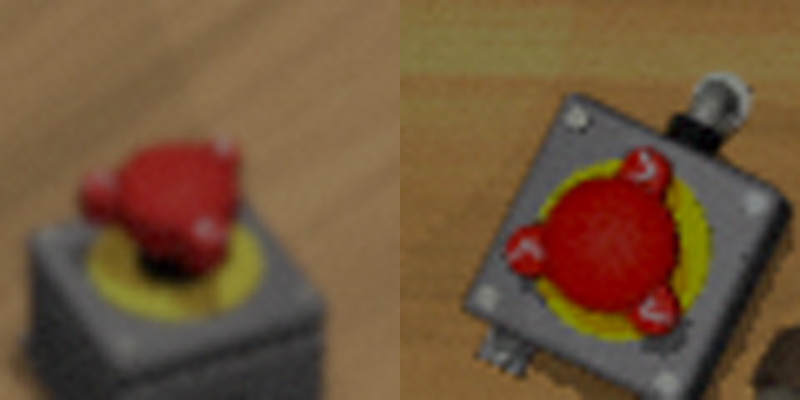

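The head is up again: its top is at crop row about 143, against 157 when latched. It has also turned back to its rest angle. Last, a numeric comparison with the first picture, then I hand in.

```bash
python3 - <<'E'
from h import *
a=cv2.imread("pics/scene0.png")[:,:,::-1].astype(float); b=arm.grab_frame("scene").astype(float)
def red(i): 
    m=np.zeros((480,640),bool); c=i[180:225,300:350]; m[180:225,300:350]=(c[...,0]>50)&(c[...,0]>2.2*c[...,1]); return m
A,B=red(a),red(b); print("red centroid",[np.argwhere(m).mean(0).round(2) for m in(A,B)],A.sum(),B.sum(),(A^B).sum())
for n,(u0,v0,u1,v1) in dict(offcut=(210,210,278,258),ears=(80,330,215,440),block=(365,255,412,300),bottles=(245,240,455,378)).items():
    print(n,np.abs(a-b)[v0:v1,u0:u1].mean().round(2),np.percentile(np.abs(a-b)[v0:v1,u0:u1].max(2),99))
d=np.abs(red(b)*1.-A).sum()
if abs(np.argwhere(A).mean(0)-np.argwhere(B).mean(0)).max()<1: print(arm.close_job())
E
```

```text
red centroid [array([196.74, 323.39]), array([196.77, 323.13])] 284 286 12
offcut 17.11 45.0
ears 2.64 10.0
block 2.4 7.0
bottles 3.23 42.0
the job is handed in; nothing more can be done
None
```

The emergency stop latched, released and sprang back up as asked, and I handed the job in at about 11 s with the arm clear of everything.

- **Press:** I pushed the head down with the shut fingertips until it bottomed at about 14 N. After lifting off, it stayed down by itself; its crown sat about 3 px lower in the scene view, as expected for a latched head.
- **Release:** I pushed the trailing side of one lobe clockwise with the shut fingertips, without gripping, with a turn of roughly 43° judged from the pictures. After I came away, the head was back up and turned back to rest. Its red outline was within 0.3 px of the first picture.
- **Forces:** the highest wrist force I read was 14.4 N.
- **Surroundings:** the sanding block and ear defenders matched the first picture. The offcut and bottles regions differed somewhat (offcut mean difference 17). That is probably the arm or its shadow in view, but I didn't confirm it. The fingertips never came near either one, or the start button. I did not check the start button's depth separately.

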